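# Send a finished glazing job down the hand-over rail

## Robot

A 6-joint arm with a two-finger parallel gripper is mounted at the origin on the work surface. World frame = base frame: x ahead of the robot, y to its left, z up, the work surface at z = 0. Lengths are in m, angles in degrees, forces in N, time in s.
With the tool pointing down it reaches from about 0.25 to 0.725 m from the base axis. Payload 9.7 kg.
Tool frame: the origin (TCP) lies at the very end of the fingers, on their centre line; the grasp point (between the pads) lies 19 mm behind it; z points along the fingers, y is the line along which they close (so a half turn about z gives the same grasp; the last joint's range is limited). The gripper opens to 85 mm and grips with 20 to 120 N. Pads are 22 mm wide; open, the fingers measure 114 mm over their backs; the gripper's body (76 mm by 85 mm) begins 54 mm behind the grasp point. The pads swing forward as they close: fully open they stand 13 mm farther back than shut.
Start: joints at [-73.969, 4.979, 10.078, 95.1, 0, 90], TCP at [0.152, -0.529, 0.231] pointing down, gripper open.
Joint ranges: [-179.16, 179.16], [-48.56, 103.87], [-65.8, 70.77], [-126.05, 130.52], [-82.76, 87.17], [-180, 180]. Speed limits (degrees/s): [127.2, 127.2, 147.25, 180, 180, 180].

## Interface

Orientations are given as [roll, pitch, yaw] about the fixed x, y, z axes, in that order (R = Rz(yaw) Ry(pitch) Rx(roll)).
In Python, from workcell import telemetry, optics, workorder gives the robot as it stands.
- The arm moves only by the shell command python3 -m handwheel 'ROWS' [FORCE]. ROWS is JSON, a list of rows, each an object of numbers: "tx", "ty", "tz": the shift along the tool's x, y, z in m; "ax", "ay", "az": the turn, a rotation vector about the tool's x, y, z in degrees; "jaw": the gripper command: -1 is shut, 1 is fully open, values between are in proportion. A call has exactly 10 rows; each row shifts and turns the commanded pose from where the row before left it, along the tool's axes as they then stand; what a row does not reach is not made up. A row lasts 1/8 s, in which the tool goes at most 62.5 mm and 10.7 degrees, less where a joint would pass 70% of its speed; a pose out of reach is approached as far as the arm can. A call is refused whole if a number of a shift passes 0.0625 or a number of a turn 10.7, either way. A call with a gripper value outside its range is refused whole. The fingers move at their own pace and stop on an object; FORCE is the grip in N (left out, the last holds). Time passes only in rows, so rows that do not move let the fingers close, or fill a call up. It gives the time, the measured TCP pose, the force, the opening and the grip force at its end, in the units of the state.
- telemetry.get_obs(): the state, without advancing time (a new reading comes with each control period).
- optics.camera(name): name is "scene" or "side" or "wrist"; returns a dict with "color" (420x560x3 uint8, red, green, blue), "K" (3x3 intrinsics, pixels), "extrinsics" (4x4, takes a point from camera to world coordinates); the wrist camera has in their place "mount" (4x4, takes a point from camera to tool coordinates, whose origin is the TCP and whose axes are the flange's). Camera axes: x right, y down, z forward; pixel columns grow to the right and rows downward; lengths in m; the calibration is good to about 2 mm. A picture is of the moment at which its call begins: read the wrist's pose just before it. There is no depth.
- workorder.job_done(): hands the job in; it is judged then, once.
The state is a dict: "time": time; "q": joint angles; "qd": joint speeds; "joint_efforts": joint torques, N m; "ee_pos": TCP position; "tcp_rot": TCP orientation; "wrist_force": force on the tool from outside, world axes, zero at the start; "torque": the same for the moment, N m; "opening": finger opening in m; "grasp_force": force on a finger pad.
Only numpy, scipy, OpenCV 4.12 (cv2) and the standard library are available. Lean on these libraries where they do the work, as an engineer would, in place of code of your own. Each camera call takes 0.05 s, during which the arm holds its last target. There are 200 camera calls.

## Task

The glazing job in the yellow tray is finished: pick the carrier up by its black tab, hook its two rollers over the sloped hand-over rail near its upper end, above the green tape, and let go only when the rail is carrying it, so that it rolls down to the rubber stop by itself. The rail is only clamped in slotted brackets and never sits exactly where it should, so feel for it and press on it only gently. Check that the carrier has come to rest at the stop, and leave the blue carrier and the other things on the bench alone.

Things in the scene. Friction and masses are not known exactly. Their poses are not given: they have to be found in the camera images.
- carrier: Roller carrier with a YELLOW tray (spectacles in it), 0.2 to 0.4 kg, standing on its tray. Origin: underside, below the middle of its rollers; z up, y along its travel, x across. Tray x -40 to +50, y -75 to +75 mm, 28 mm high. A steel strap rises on the -x side and carries rollers and grip tab; it is a hook open to its +x side: there nothing lies between tray (28 mm) and rollers (131 mm).
- carrier_hook (a point): Point midway between the yellow carrier's two rollers, at the underside of their treads, 135 mm above its origin; axes as the carrier's. White rollers turn about x at y = +30 and -30 mm: tread radius 10 mm, 9 mm wide, centred on x = 0, between flanges of 14 mm radius that reach 4 mm lower. On the rail this point lies on the bar's top edge.
- carrier_strap (a point): Point on the inner (+x) face of the yellow carrier's strap, 6.5 mm to the -x side of carrier_hook and 20 mm below it; axes as the carrier's. The upright part of the strap is 84 mm wide (y), 4 mm thick, from 49 mm below to 30 mm above carrier_hook: this face meets the bar's side when the hook is moved over the bar.
- carrier_grip (a point): Middle of the black grip tab on top of the yellow carrier, 190 mm above its origin; axes as the carrier's. The tab is 10 mm thick (x), 32 mm wide (y), from 165 to 210 mm height; grip it from above across its thickness.
- rail_stand: Fixed stand of the sloped rail. Origin on the bench under the bar's middle; y along the rail (+y is uphill), z up. Posts at x = 80 to 100, y = +-189 mm, 25 mm taller than the bar; brackets there reach the bar from +x, 17 mm below its top, so a hook open to +x goes on from the -x side. Bar: steel, 430 mm long, 6 mm thick (x), 23 mm high, top rounded, slope 6 degrees (0.105 rad about x).
- rail_load (a point): Nominal point of the bar's top edge 120 mm uphill of its middle, a good place to hang the carrier; fixed to the stand, axes as the stand's. The real bar is clamped up to 12 mm higher or lower and up to 10 mm to either side (x) of nominal, parallel to it: feel for it. Its rubber mounts give 1 mm per 5 N. The green tape is 75 mm downhill of this point.
- rail_stop (a point): Nominal point of the bar's top edge at the uphill face of the black rubber stop, 180 mm downhill of the bar's middle; axes as the stand's; the real one is off as for rail_load. The carrier rests there with its lower roller against the stop and carrier_hook 44 mm uphill of this face. It rolls at about 0.08 m/s.
- other: Another carrier of the same shape and size, with a BLUE tray, standing on the bench: leave it alone. Axes and origin as carrier.
- pliers: Red-handled pliers lying on the bench, 130 mm long, 13 mm high; origin at the middle. Leave alone.
- case: Black spectacle case, 65 by 160 by 42 mm high, lying on the bench; origin at the middle of its underside. Leave alone.
- spray: Small amber bottle of lens cleaner, 44 mm diameter, 130 mm high; origin at the middle of its underside. Leave alone.
- screwdriver: Yellow-handled screwdriver lying on the bench, 170 mm long. Leave alone.

How it is judged:
By the outcome, as a careful person would: the job done as asked, in the order asked, and still so for the second after the job is handed in, with the robot touching nothing.
It also fails if it takes over 54 s, if anything falls off the work surface, if the arm or the gripper's body presses on something with over 40 N, if the wrist force passes 120 N, or if a joint passes its speed limit or range.

## Working session

There is one attempt and no reset: what is moved stays moved. The work goes in short steps, Python scripts to look and compute and a shell command to move; the robot and the scene stay as the last step left them, time stands still between calls to the robot, and variables do not carry over. Pictures are saved under pics/ and viewed, at most 10 in all, crops included, and the job is handed in when it is done.

```bash
ls; mkdir -p pics; python3 - <<'E'
from workcell import telemetry, optics
import cv2, numpy as np
print(telemetry.get_obs())
for n in ("scene","side"):
    c=optics.camera(n); cv2.imwrite(f"pics/{n}0.png",c["color"][:,:,::-1]); print(n,c["K"].tolist(),np.round(c["extrinsics"],4).tolist())
c=optics.camera("wrist");print(c["K"].tolist(),np.round(c["mount"],4).tolist()); cv2.imwrite("pics/wrist0.png",c["color"][:,:,::-1])
E
```

```text
pics
{'time': 0.0, 'q': array([-7.39687784e+01,  5.01212985e+00,  1.00340723e+01,  9.50991916e+01,
       -1.44391619e-04,  8.99999757e+01]), 'qd': array([ 0.01267176, -0.03156635, -0.04448834,  0.09374266,  0.03974715,
       -0.0001593 ]), 'joint_efforts': array([-1.12739239e-03, -5.20392931e+01,  4.64798212e+01,  1.63098442e-02,
       -9.06176723e-06, -1.04272362e-05]), 'ee_pos': array([ 0.15182504, -0.52839258,  0.23056977]), 'tcp_rot': array([-1.79922751e+02,  1.44358743e-04,  1.60312461e+01]), 'wrist_force': array([ 0.59372034, -0.2972835 ,  0.28419229]), 'torque': array([ 0.01667093, -0.02534371, -0.00112748]), 'grasp_force': 0.0, 'opening': 0.08539980661776456}
scene [[544.6797317653262, 0.0, 284.71293110337365], [0.0, 544.6797317653262, 209.17357155205377], [0.0, 0.0, 1.0]] [[0.0996, 0.737, -0.6686, 1.599], [0.995, -0.0762, 0.0642, -0.0944], [-0.0036, -0.6716, -0.7409, 1.3618], [0.0, 0.0, 0.0, 1.0]]
side [[546.5871227897206, 0.0, 279.2952086151609], [0.0, 546.5871227897206, 199.9883487814683], [0.0, 0.0, 1.0]] [[-0.8093, -0.4374, 0.392, 0.0245], [-0.5873, 0.6109, -0.531, 0.7095], [-0.0072, -0.6599, -0.7513, 1.2], [0.0, 0.0, 0.0, 1.0]]
[[367.6571649294789, 0.0, 278.4835157985504], [0.0, 367.6571649294789, 205.7444778418748], [0.0, 0.0, 1.0]] [[-0.0002, -0.9508, -0.3097, 0.0796], [1.0, -0.0001, -0.0005, 0.0011], [0.0004, -0.3097, 0.9508, -0.1422], [0.0, 0.0, 0.0, 1.0]]
```

View pics/scene0.png

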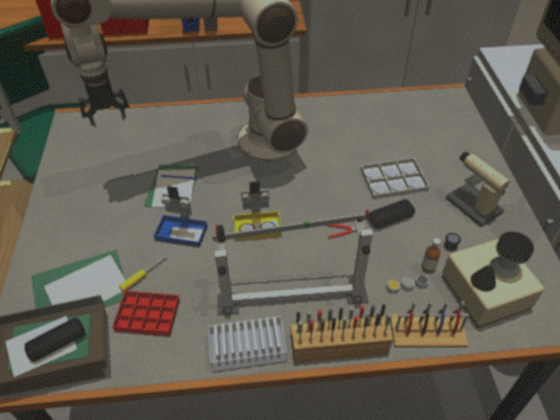

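View pics/side0.png

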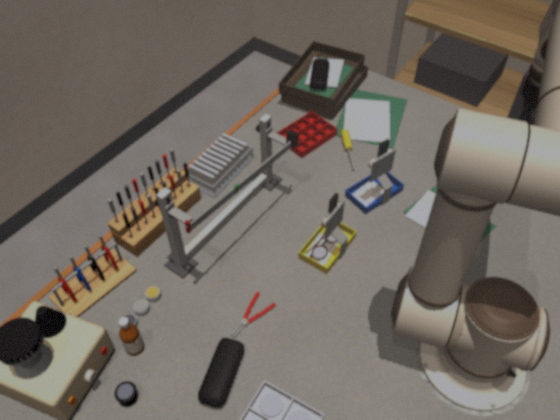

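The scene picture shows the yellow tray at (257,222) with its tab at (255,187). The bar runs (220,237)–(365,215) and the green tape is at (305,223). In the side picture the tray is at (328,245), the tab at (334,203), and the bar runs (190,225)–(293,140). Next I'll enlarge both views around the carrier and rail.

```bash
python3 - <<'E'
import cv2, numpy as np
a=cv2.imread("pics/scene0.png")[165:315,200:400]; b=cv2.imread("pics/side0.png")[95:285,150:370]
A=cv2.resize(a,None,fx=4,fy=4,interpolation=cv2.INTER_CUBIC); B=cv2.resize(b,None,fx=3.1,fy=3.1,interpolation=cv2.INTER_CUBIC)
cv2.imwrite("pics/a.png",cv2.convertScaleAbs(A,alpha=1.5));cv2.imwrite("pics/b.png",cv2.convertScaleAbs(B,alpha=1.5))
E
```

```text
(no output)
```

View pics/a.png

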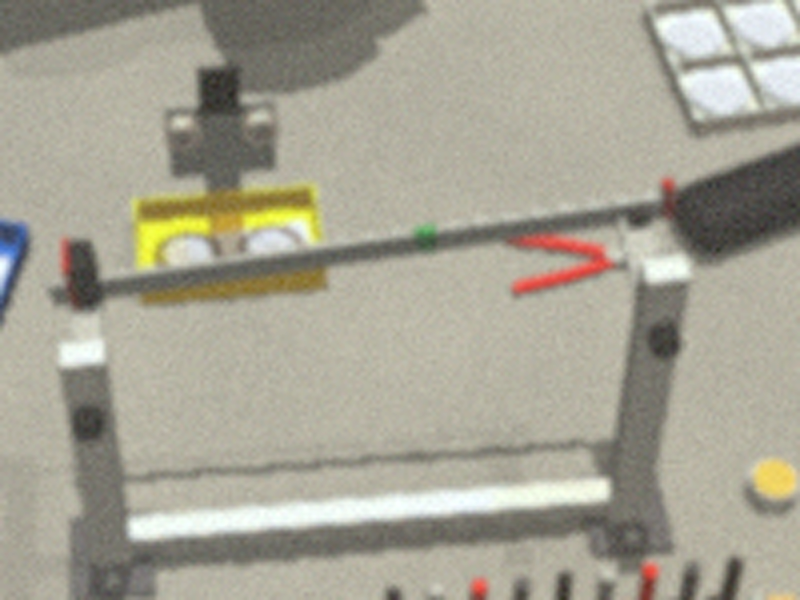

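View pics/b.png

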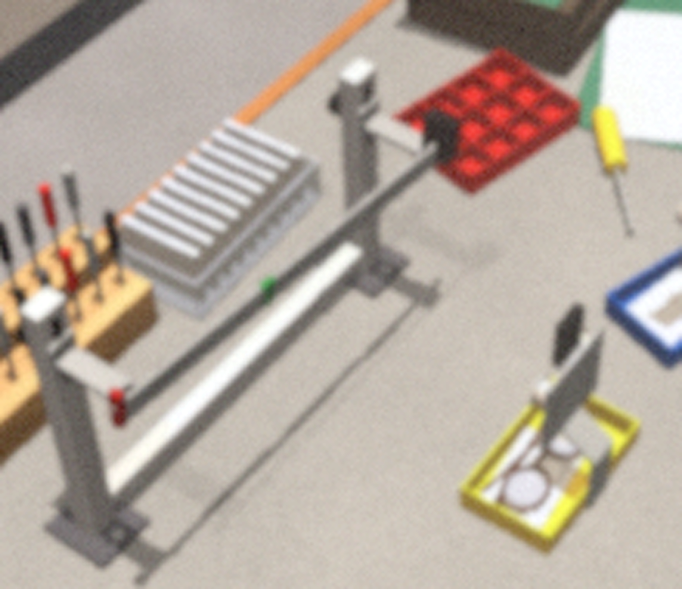

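Both crops are clear. In crop a the tab is at (219,90), the rollers at (183,126) and (259,122), the tape at (426,236), and the bar's top edge runs about (105,282)–(655,202). In crop b the tab is at (568,335), the tape at (268,288), and the stop face at (432,148). I'll triangulate from these.

```bash
cat > h.py <<'E'
import numpy as np
K1=np.array([[544.68,0,284.713],[0,544.68,209.174],[0,0,1]]);E1=np.array([[0.0996,0.737,-0.6686,1.599],[0.995,-0.0762,0.0642,-0.0944],[-0.0036,-0.6716,-0.7409,1.3618],[0,0,0,1]])
K2=np.array([[546.587,0,279.295],[0,546.587,199.988],[0,0,1]]);E2=np.array([[-0.8093,-0.4374,0.392,0.0245],[-0.5873,0.6109,-0.531,0.7095],[-0.0072,-0.6599,-0.7513,1.2],[0,0,0,1]])
def ray(K,E,p):
    d=E[:3,:3]@np.linalg.solve(K,[p[0],p[1],1]); return E[:3,3],d/np.linalg.norm(d)
def plane(K,E,p,z):
    o,d=ray(K,E,p); return o+d*(z-o[2])/d[2]
def tri(p1,p2):
    o1,d1=ray(K1,E1,p1);o2,d2=ray(K2,E2,p2)
    s=np.linalg.lstsq(np.c_[d1,-d2],o2-o1,rcond=None)[0]
    a,b=o1+s[0]*d1,o2+s[1]*d2
    return (a+b)/2,np.linalg.norm(a-b)
A=lambda u,v:(200+(u-1.5)/4,165+(v-1.5)/4)
B=lambda u,v:(150+(u-1)/3.1,95+(v-1)/3.1)
def planes(a,b):pass
E
python3 - <<'E'
from h import *
import cv2
np.set_printoptions(precision=4,suppress=True)
for n,a,b in [("tab",(219,90),(568,335)),("tabtop",(219,70),(570,310)),("tape",(426,236),(268,288)),("stopface top",(103,283),(432,150)),("hi end",(660,203),(127,398)),("post lo",(82,352),(358,72)),("post hi",(664,268),(44,308))]:
    print(n,*tri(A(*a),B(*b)))
# bar: intersect planes through the two views of the top edge
def pl(K,E,p,q):
    o,d=ray(K,E,p);_,e=ray(K,E,q);n=np.cross(d,e);return n/np.linalg.norm(n),o
n1,o1=pl(K1,E1,A(110,281),A(640,203));n2,o2=pl(K2,E2,B(145,385),B(425,153))
d=np.cross(n1,n2);d/=np.linalg.norm(d);d*=np.sign(d[1])
p=np.linalg.solve([n1,n2,d],[n1@o1,n2@o2,0]);p=p+d*((0.1-p[1])/d[1])
print("bar dir",d,"at y=.1",p,"yaw",np.degrees(np.arctan2(-d[0],d[1])),"slope",np.degrees(np.arcsin(d[2])))
# tray
for n in ("scene","side"):
    im=cv2.imread(f"pics/{n}0.png");h=cv2.cvtColor(im,cv2.COLOR_BGR2HSV)
    m=cv2.inRange(h,(22,150,60),(34,255,255)); x0,y0,x1,y1=(225,195,290,245) if n=="scene" else (290,210,365,280)
    z=np.zeros_like(m);z[y0:y1,x0:x1]=m[y0:y1,x0:x1]
    pts=cv2.findNonZero(z).reshape(-1,2)
    K,E=(K1,E1) if n=="scene" else (K2,E2)
    w=np.array([plane(K,E,p,0.028)[:2] for p in pts]).astype(np.float32)
    print(n,len(pts),cv2.minAreaRect(w*1000))
print([plane(K1,E1,A(*c),.028) for c in [(134,199),(317,186),(327,286),(143,301)]])
print("rollers z.145",plane(K1,E1,A(181,127),.145),plane(K1,E1,A(260,122),.145))
E
```

```text
tab [ 0.4405 -0.075   0.1878] 0.00029597969981384916
tabtop [ 0.4431 -0.0757  0.2134] 0.004359598827036228
tape [0.6377 0.0552 0.2322] 0.0028332408238070264
stopface top [ 0.6383 -0.1666  0.21  ] 0.002230450065177172
hi end [0.6407 0.213  0.2521] 0.006360689182764566
post lo [ 0.725  -0.179   0.2459] 0.0010577151704984605
post hi [0.7251 0.1987 0.2834] 0.0005659351630730624
bar dir [-0.0007  0.9946  0.1038] at y=.1 [0.6393 0.1    0.2391] yaw 0.03860907989082354 slope 5.956781138044864
scene 350 ((455.5146179199219, -75.21992492675781), (104.28789520263672, 144.11647033691406), 1.141022801399231)
side 260 ((441.5279541015625, -67.62619018554688), (88.90770721435547, 152.2152862548828), 1.4839403629302979)
[array([ 0.4009, -0.1493,  0.028 ]), array([0.402 , 0.0012, 0.028 ]), array([ 0.5088, -0.0008,  0.028 ]), array([ 0.5091, -0.1462,  0.028 ])]
rollers z.145 [ 0.4353 -0.1058  0.145 ] [ 0.4363 -0.0448  0.145 ]
```

The measurements agree. The carrier is at about (0.4405, -0.075) with yaw ≈ 0 and the tab at z ≈ 0.188. The bar's top edge is near x 0.639, z 0.239 at y = 0.1, with a 6° slope uphill toward +y. The tape measures y 0.055, where 0.055 is expected. Next I'll raise the tool, turn to yaw 90, and go above the tab.

```bash
python3 -m handwheel '[{"tz":-0.01,"az":-9.25},{"tz":-0.01,"az":-9.25},{"tz":-0.01,"az":-9.25},{"tz":-0.01,"az":-9.25},{"tz":-0.01,"az":-9.25},{"tz":-0.01,"az":-9.25},{"tz":-0.01,"az":-9.25},{"tz":-0.01,"az":-9.25},{},{}]' 40
python3 -m handwheel '[{"tx":0.0453,"ty":0.0288},{"tx":0.0453,"ty":0.0288},{"tx":0.0453,"ty":0.0288},{"tx":0.0453,"ty":0.0288},{"tx":0.0453,"ty":0.0288},{"tx":0.0453,"ty":0.0288},{"tx":0.0453,"ty":0.0288},{"tx":0.0453,"ty":0.0288},{"tx":0.0453,"ty":0.0288},{"tx":0.0453,"ty":0.0288}]'
python3 - <<'E'
from workcell import telemetry, optics
import cv2
o=telemetry.get_obs();print(o["time"],o["ee_pos"],o["tcp_rot"],o["q"],o["wrist_force"])
cv2.imwrite("pics/w1.png",optics.camera("wrist")["color"][:,:,::-1])
E
```

```text
0.15 [ 0.15184203 -0.52843559  0.23074903] [-1.79940786e+02 -2.15720567e-04  1.60305404e+01] [-7.39685022e+01  5.00370975e+00  1.00450653e+01  9.51005692e+01
  2.16709901e-04  9.00009572e+01] [0.16423379 0.45091709 0.26560902]$[0]: bad value
$[0]: bad value
```

View pics/w1.png

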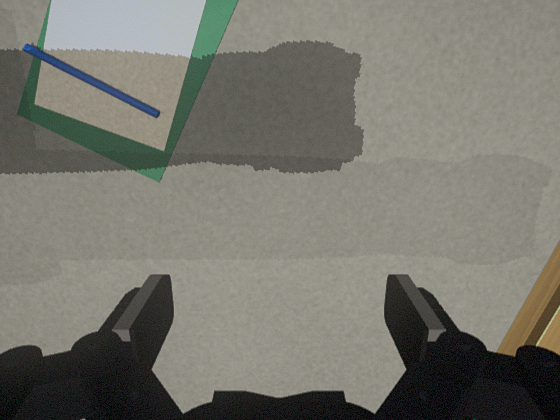

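The picture only shows the start view, because both moves were refused. The rows probably need every key, so I'll write them out in full.

```bash
python3 -m handwheel '[{"tx":0,"ty":0,"tz":-0.01,"ax":0,"ay":0,"az":-9.25,"jaw":1},{"tx":0,"ty":0,"tz":-0.01,"ax":0,"ay":0,"az":-9.25,"jaw":1},{"tx":0,"ty":0,"tz":-0.01,"ax":0,"ay":0,"az":-9.25,"jaw":1},{"tx":0,"ty":0,"tz":-0.01,"ax":0,"ay":0,"az":-9.25,"jaw":1},{"tx":0,"ty":0,"tz":-0.01,"ax":0,"ay":0,"az":-9.25,"jaw":1},{"tx":0,"ty":0,"tz":-0.01,"ax":0,"ay":0,"az":-9.25,"jaw":1},{"tx":0,"ty":0,"tz":-0.01,"ax":0,"ay":0,"az":-9.25,"jaw":1},{"tx":0,"ty":0,"tz":-0.01,"ax":0,"ay":0,"az":-9.25,"jaw":1},{"tx":0,"ty":0,"tz":0,"ax":0,"ay":0,"az":0,"jaw":1},{"tx":0,"ty":0,"tz":0,"ax":0,"ay":0,"az":0,"jaw":1}]' 40
```

```text
time: 1.45
ee_pos: [0.1519, -0.5286, 0.3107]
tcp_rot: [-180.0, -0.0, 89.8]
wrist_force: [-0.0, -0.3, 0.1]
opening: 0.085
grasp_force: 0.0
```

```bash
python3 -m handwheel '[{"tx":0.0453,"ty":0.0288,"tz":0,"ax":0,"ay":0,"az":0,"jaw":1},{"tx":0.0453,"ty":0.0288,"tz":0,"ax":0,"ay":0,"az":0,"jaw":1},{"tx":0.0453,"ty":0.0288,"tz":0,"ax":0,"ay":0,"az":0,"jaw":1},{"tx":0.0453,"ty":0.0288,"tz":0,"ax":0,"ay":0,"az":0,"jaw":1},{"tx":0.0453,"ty":0.0288,"tz":0,"ax":0,"ay":0,"az":0,"jaw":1},{"tx":0.0453,"ty":0.0288,"tz":0,"ax":0,"ay":0,"az":0,"jaw":1},{"tx":0.0453,"ty":0.0288,"tz":0,"ax":0,"ay":0,"az":0,"jaw":1},{"tx":0.0453,"ty":0.0288,"tz":0,"ax":0,"ay":0,"az":0,"jaw":1},{"tx":0.0453,"ty":0.0288,"tz":0,"ax":0,"ay":0,"az":0,"jaw":1},{"tx":0.0453,"ty":0.0288,"tz":0,"ax":0,"ay":0,"az":0,"jaw":1}]'
python3 - <<'E'
from workcell import telemetry, optics
import cv2
o=telemetry.get_obs();print(o["time"],o["ee_pos"],o["tcp_rot"],o["q"],o["wrist_force"])
cv2.imwrite("pics/w2.png",optics.camera("wrist")["color"][:,:,::-1])
E
```

```text
time: 2.7
ee_pos: [0.4402, -0.0737, 0.3109]
tcp_rot: [-180.0, 0.0, 89.9]
wrist_force: [0.1, -0.6, -0.2]
opening: 0.0852
grasp_force: 0.0
2.7 [ 0.44015462 -0.07372641  0.31087982] [-1.79991521e+02  3.45049327e-03  8.98732167e+01] [-9.50578042e+00 -6.50272757e+00  7.75759412e+00  1.04268125e+02
 -4.78610833e-03  8.06210034e+01] [ 0.07006643 -0.5733605  -0.18353418]
```

View pics/w2.png

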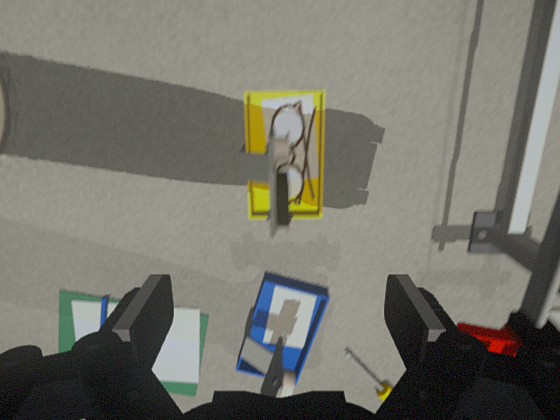

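The wrist picture shows the yellow carrier, square to the image, with the tab at about (281,197) and the tray edges at columns 247 and 325. I'll check this with a ray at tab height.

```bash
python3 - <<'E'
import numpy as np
from h import plane
K=np.array([[367.657,0,278.484],[0,367.657,205.744],[0,0,1]])
M=np.array([[-0.0002,-0.9508,-0.3097,0.0796],[1,-0.0001,-0.0005,0.0011],[0.0004,-0.3097,0.9508,-0.1422],[0,0,0,1]])
T=np.eye(4);T[:3,:3]=[[0,1,0],[1,0,0],[0,0,-1]];T[:3,3]=[.4402,-.0737,.3109]
for p,z in [((281.5,197),.2),((281,175),.21),((282,220),.21)]: print(p,plane(K,T@M,p,z))
for p in [(247,92),(325,92),(325,218),(249,218)]: print(p,plane(K,T@M,p,.028))
E
```

```text
(281.5, 197) [ 0.44333545 -0.06993439  0.2       ]
(281, 175) [ 0.44288093 -0.05139515  0.21      ]
(282, 220) [ 0.44364592 -0.08384379  0.21      ]
(247, 92) [ 0.40632656 -0.0004075   0.028     ]
(325, 92) [ 4.92495310e-01 -4.24225919e-04  2.80000000e-02]
(325, 218) [ 0.49825716 -0.14841557  0.028     ]
(249, 218) [ 0.40482301 -0.14841045  0.028     ]
```

The tray's y centre of -0.0744 and width of 90 mm agree with the given sizes, and the tab x is 0.443. I'll shift 3 mm, descend to TCP z 0.171, and close the gripper.

```bash
python3 -m handwheel '[{"tx":-0.0005,"ty":0.003,"tz":0.02,"ax":0,"ay":0,"az":0,"jaw":1},{"tx":0,"ty":0,"tz":0.02,"ax":0,"ay":0,"az":0,"jaw":0.5},{"tx":0,"ty":0,"tz":0.02,"ax":0,"ay":0,"az":0,"jaw":0.3},{"tx":0,"ty":0,"tz":0.02,"ax":0,"ay":0,"az":0,"jaw":0.3},{"tx":0,"ty":0,"tz":0.02,"ax":0,"ay":0,"az":0,"jaw":0.3},{"tx":0,"ty":0,"tz":0.02,"ax":0,"ay":0,"az":0,"jaw":0.3},{"tx":0,"ty":0,"tz":0.014,"ax":0,"ay":0,"az":0,"jaw":0.3},{"tx":0,"ty":0,"tz":0.006,"ax":0,"ay":0,"az":0,"jaw":0.3},{"tx":0,"ty":0,"tz":0,"ax":0,"ay":0,"az":0,"jaw":0},{"tx":0,"ty":0,"tz":0,"ax":0,"ay":0,"az":0,"jaw":-0.5}]' 60
python3 -m handwheel '[{"tx":0,"ty":0,"tz":0,"ax":0,"ay":0,"az":0,"jaw":-1},{"tx":0,"ty":0,"tz":0,"ax":0,"ay":0,"az":0,"jaw":-1},{"tx":0,"ty":0,"tz":0,"ax":0,"ay":0,"az":0,"jaw":-1},{"tx":0,"ty":0,"tz":0,"ax":0,"ay":0,"az":0,"jaw":-1},{"tx":0,"ty":0,"tz":-0.005,"ax":0,"ay":0,"az":0,"jaw":-1},{"tx":0,"ty":0,"tz":-0.01,"ax":0,"ay":0,"az":0,"jaw":-1},{"tx":0,"ty":0,"tz":-0.015,"ax":0,"ay":0,"az":0,"jaw":-1},{"tx":0,"ty":0,"tz":-0.02,"ax":0,"ay":0,"az":0,"jaw":-1},{"tx":0,"ty":0,"tz":0,"ax":0,"ay":0,"az":0,"jaw":-1},{"tx":0,"ty":0,"tz":0,"ax":0,"ay":0,"az":0,"jaw":-1}]'
```

```text
time: 4.0
ee_pos: [0.4429, -0.076, 0.1719]
tcp_rot: [179.9, 0.0, 90.0]
wrist_force: [0.0, 0.6, -0.4]
opening: 0.0259
grasp_force: 0.0
time: 5.25
ee_pos: [0.4426, -0.076, 0.2209]
tcp_rot: [-180.0, -0.0, 90.0]
wrist_force: [-0.2, -0.6, -2.9]
opening: 0.0091
grasp_force: 58.4
```

The carrier is held and lifted, weighing about 0.29 kg. The hook is 37 mm below the TCP. I'll now carry it to a point beside the rail on the -x side, about 14 mm high, and tilt it 6° to match the slope.

```bash
python3 -m handwheel '[{"tx":0.02,"ty":0.015,"tz":-0.012,"ax":0,"ay":0,"az":0,"jaw":-1},{"tx":0.03,"ty":0.022,"tz":-0.012,"ax":0,"ay":0,"az":0,"jaw":-1},{"tx":0.034,"ty":0.024,"tz":-0.012,"ax":0,"ay":0,"az":0,"jaw":-1},{"tx":0.034,"ty":0.024,"tz":-0.012,"ax":0,"ay":0,"az":0,"jaw":-1},{"tx":0.034,"ty":0.024,"tz":-0.012,"ax":0,"ay":0,"az":0,"jaw":-1},{"tx":0.028,"ty":0.02,"tz":-0.012,"ax":0,"ay":0,"az":0,"jaw":-1},{"tx":0.018,"ty":0.013,"tz":0,"ax":0,"ay":0,"az":0,"jaw":-1},{"tx":0,"ty":0,"tz":0,"ax":0,"ay":3,"az":0,"jaw":-1},{"tx":0,"ty":0,"tz":0,"ax":0,"ay":3,"az":0,"jaw":-1},{"tx":0,"ty":0,"tz":0,"ax":0,"ay":0,"az":0,"jaw":-1}]'
python3 - <<'E'
from workcell import telemetry, optics
import cv2,numpy as np
o=telemetry.get_obs();print(o["time"],o["ee_pos"],o["tcp_rot"],o["wrist_force"],o["torque"])
c=[optics.camera(n)["color"][:,:,::-1] for n in("scene","side")]
a=c[0][150:270,230:400];b=c[1][75:235,150:320]
f=lambda i,s:cv2.convertScaleAbs(cv2.resize(i,None,fx=s,fy=s,interpolation=cv2.INTER_CUBIC),alpha=1.5)
A=f(a,2.35);B=f(b,2.35);H=max(A.shape[0],B.shape[0])
A=np.vstack([A,np.zeros((H-A.shape[0],A.shape[1],3),np.uint8)]);B=np.vstack([B,np.zeros((H-B.shape[0],B.shape[1],3),np.uint8)])
cv2.imwrite("pics/c.png",np.hstack([A,B]))
E
```

```text
time: 6.5
ee_pos: [0.5844, 0.1215, 0.2923]
tcp_rot: [-179.9, -6.0, 90.0]
wrist_force: [0.1, 0.8, -2.6]
opening: 0.0095
grasp_force: 59.0
6.5 [0.58444837 0.12149862 0.29234199] [-179.91901352   -5.96078411   89.96630157] [ 0.05974876  0.80804591 -2.63138475] [-0.30358431 -0.02001949 -0.06158509]
```

View pics/c.png

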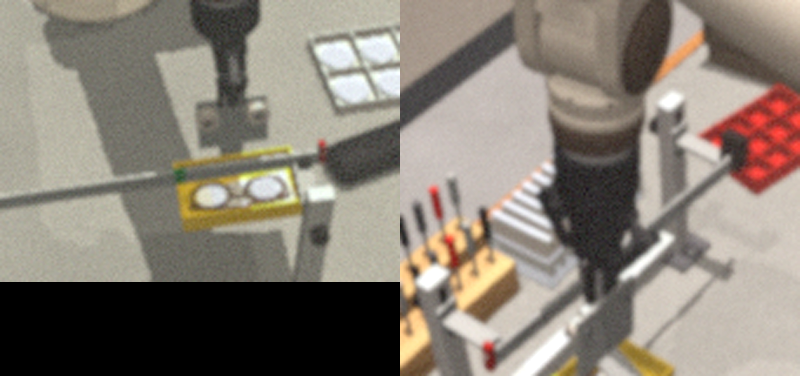

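The crops show the carrier on the -x side with its rollers parallel to the bar (rollers at (208,122) and (258,112), bar just in front) and the tray passing below it. Next I'll move +x over the bar.

```bash
python3 -m handwheel '[{"tx":0,"ty":0.006,"tz":0,"ax":0,"ay":0,"az":0,"jaw":-1},{"tx":0,"ty":0.009,"tz":0,"ax":0,"ay":0,"az":0,"jaw":-1},{"tx":0,"ty":0.009,"tz":0,"ax":0,"ay":0,"az":0,"jaw":-1},{"tx":0,"ty":0.009,"tz":0,"ax":0,"ay":0,"az":0,"jaw":-1},{"tx":0,"ty":0.007,"tz":0,"ax":0,"ay":0,"az":0,"jaw":-1},{"tx":0,"ty":0.004,"tz":0,"ax":0,"ay":0,"az":0,"jaw":-1},{"tx":0,"ty":0.003,"tz":0,"ax":0,"ay":0,"az":0,"jaw":-1},{"tx":0,"ty":0.002,"tz":0,"ax":0,"ay":0,"az":0,"jaw":-1},{"tx":0,"ty":0,"tz":0,"ax":0,"ay":0,"az":0,"jaw":-1},{"tx":0,"ty":0,"tz":0,"ax":0,"ay":0,"az":0,"jaw":-1}]'
```

```text
time: 7.85
ee_pos: [0.6334, 0.1221, 0.2934]
tcp_rot: [180.0, -6.0, 90.0]
wrist_force: [-0.4, 0.0, -2.9]
opening: 0.0095
grasp_force: 59.0
```

```bash
python3 -m handwheel '[{"tx":0,"ty":0.001,"tz":0,"ax":0,"ay":0,"az":0,"jaw":-1},{"tx":0,"ty":0.001,"tz":0,"ax":0,"ay":0,"az":0,"jaw":-1},{"tx":0,"ty":0.001,"tz":0,"ax":0,"ay":0,"az":0,"jaw":-1},{"tx":0,"ty":0.001,"tz":0,"ax":0,"ay":0,"az":0,"jaw":-1},{"tx":0,"ty":0.001,"tz":0,"ax":0,"ay":0,"az":0,"jaw":-1},{"tx":0,"ty":0.001,"tz":0,"ax":0,"ay":0,"az":0,"jaw":-1},{"tx":0,"ty":0,"tz":0,"ax":0,"ay":0,"az":0,"jaw":-1},{"tx":0,"ty":0,"tz":0,"ax":0,"ay":0,"az":0,"jaw":-1},{"tx":0,"ty":0,"tz":0,"ax":0,"ay":0,"az":0,"jaw":-1},{"tx":0,"ty":0,"tz":0,"ax":0,"ay":0,"az":0,"jaw":-1}]'
```

```text
time: 9.1
ee_pos: [0.6395, 0.1222, 0.2933]
tcp_rot: [180.0, -6.0, 90.0]
wrist_force: [0.5, 0.8, -3.0]
opening: 0.0093
grasp_force: 59.0
```

```bash
python3 -m handwheel '[{"tx":0,"ty":0.001,"tz":0,"ax":0,"ay":0,"az":0,"jaw":-1},{"tx":0,"ty":0.001,"tz":0,"ax":0,"ay":0,"az":0,"jaw":-1},{"tx":0,"ty":0.001,"tz":0,"ax":0,"ay":0,"az":0,"jaw":-1},{"tx":0,"ty":0.001,"tz":0,"ax":0,"ay":0,"az":0,"jaw":-1},{"tx":0,"ty":0,"tz":0,"ax":0,"ay":0,"az":0,"jaw":-1},{"tx":0,"ty":0,"tz":0,"ax":0,"ay":0,"az":0,"jaw":-1},{"tx":0,"ty":0,"tz":0,"ax":0,"ay":0,"az":0,"jaw":-1},{"tx":0,"ty":0,"tz":0,"ax":0,"ay":0,"az":0,"jaw":-1},{"tx":0,"ty":0,"tz":0,"ax":0,"ay":0,"az":0,"jaw":-1},{"tx":0,"ty":0,"tz":0,"ax":0,"ay":0,"az":0,"jaw":-1}]'
```

```text
time: 10.35
ee_pos: [0.6435, 0.1222, 0.2933]
tcp_rot: [-180.0, -6.0, 90.0]
wrist_force: [-2.7, 1.4, -3.8]
opening: 0.0095
grasp_force: 58.9
```

```bash
python3 -m handwheel '[{"tx":0,"ty":0.001,"tz":0,"ax":0,"ay":0,"az":0,"jaw":-1},{"tx":0,"ty":0,"tz":0,"ax":0,"ay":0,"az":0,"jaw":-1},{"tx":0,"ty":0,"tz":0,"ax":0,"ay":0,"az":0,"jaw":-1},{"tx":0,"ty":0,"tz":0,"ax":0,"ay":0,"az":0,"jaw":-1},{"tx":0,"ty":0,"tz":0,"ax":0,"ay":0,"az":0,"jaw":-1},{"tx":0,"ty":0,"tz":0,"ax":0,"ay":0,"az":0,"jaw":-1},{"tx":0,"ty":0,"tz":0,"ax":0,"ay":0,"az":0,"jaw":-1},{"tx":0,"ty":0,"tz":0,"ax":0,"ay":0,"az":0,"jaw":-1},{"tx":0,"ty":0,"tz":0,"ax":0,"ay":0,"az":0,"jaw":-1},{"tx":0,"ty":0,"tz":0,"ax":0,"ay":0,"az":0,"jaw":-1}]'; python3 -c "
from workcell import telemetry as t
o=t.get_obs();print(o['wrist_force'],o['torque'])"
```

```text
time: 11.6
ee_pos: [0.6443, 0.1222, 0.2933]
tcp_rot: [-180.0, -6.0, 90.0]
wrist_force: [-5.4, 1.3, -3.2]
opening: 0.0097
grasp_force: 58.9
[-5.35300573  1.34721683 -3.23180826] [-3.01353328e-02  1.35165003e+00  4.06834444e-04]
```

The strap meets the bar at x ≈ 0.6427, which puts the bar at x ≈ 0.639 as the images said. I'll back off to centre the rollers and lower.

```bash
python3 -m handwheel '[{"tx":0,"ty":-0.003,"tz":0,"ax":0,"ay":0,"az":0,"jaw":-1},{"tx":0,"ty":-0.002,"tz":0,"ax":0,"ay":0,"az":0,"jaw":-1},{"tx":0,"ty":0,"tz":0.002,"ax":0,"ay":0,"az":0,"jaw":-1},{"tx":0,"ty":0,"tz":0.002,"ax":0,"ay":0,"az":0,"jaw":-1},{"tx":0,"ty":0,"tz":0.002,"ax":0,"ay":0,"az":0,"jaw":-1},{"tx":0,"ty":0,"tz":0.001,"ax":0,"ay":0,"az":0,"jaw":-1},{"tx":0,"ty":0,"tz":0.001,"ax":0,"ay":0,"az":0,"jaw":-1},{"tx":0,"ty":0,"tz":0,"ax":0,"ay":0,"az":0,"jaw":-1},{"tx":0,"ty":0,"tz":0,"ax":0,"ay":0,"az":0,"jaw":-1},{"tx":0,"ty":0,"tz":0,"ax":0,"ay":0,"az":0,"jaw":-1}]'
```

```text
time: 12.85
ee_pos: [0.6396, 0.123, 0.2854]
tcp_rot: [180.0, -6.0, 90.0]
wrist_force: [0.7, -0.2, -1.8]
opening: 0.0094
grasp_force: 59.1
```

```bash
python3 -m handwheel '[{"tx":0,"ty":0,"tz":0.001,"ax":0,"ay":0,"az":0,"jaw":-1},{"tx":0,"ty":0,"tz":0.001,"ax":0,"ay":0,"az":0,"jaw":-1},{"tx":0,"ty":0,"tz":0.001,"ax":0,"ay":0,"az":0,"jaw":-1},{"tx":0,"ty":0,"tz":0,"ax":0,"ay":0,"az":0,"jaw":-1},{"tx":0,"ty":0,"tz":0,"ax":0,"ay":0,"az":0,"jaw":-1},{"tx":0,"ty":0,"tz":0,"ax":0,"ay":0,"az":0,"jaw":-1},{"tx":0,"ty":0,"tz":0,"ax":0,"ay":0,"az":0,"jaw":-1},{"tx":0,"ty":0,"tz":0,"ax":0,"ay":0,"az":0,"jaw":-1},{"tx":0,"ty":0,"tz":0,"ax":0,"ay":0,"az":0,"jaw":-1},{"tx":0,"ty":0,"tz":0,"ax":0,"ay":0,"az":0,"jaw":-1}]'
```

```text
time: 14.1
ee_pos: [0.6396, 0.1233, 0.2825]
tcp_rot: [180.0, -6.0, 90.0]
wrist_force: [0.7, -0.8, 4.0]
opening: 0.0096
grasp_force: 60.1
```

The vertical load rose from -2.9 to +4 N, about 3 mm higher than vision predicted. That could mean a flange is riding on the bar, so I'll probe sideways lightly before trusting it.

```bash
python3 -c "
from workcell import telemetry as t
o=t.get_obs();print(o['wrist_force'],o['torque'],o['ee_pos'])"; python3 -m handwheel '[{"tx":0,"ty":0,"tz":-0.0005,"ax":0,"ay":0,"az":0,"jaw":-1},{"tx":0,"ty":-0.0005,"tz":0,"ax":0,"ay":0,"az":0,"jaw":-1},{"tx":0,"ty":-0.0005,"tz":0,"ax":0,"ay":0,"az":0,"jaw":-1},{"tx":0,"ty":-0.0005,"tz":0,"ax":0,"ay":0,"az":0,"jaw":-1},{"tx":0,"ty":0,"tz":0,"ax":0,"ay":0,"az":0,"jaw":-1},{"tx":0,"ty":0,"tz":0,"ax":0,"ay":0,"az":0,"jaw":-1},{"tx":0,"ty":0,"tz":0,"ax":0,"ay":0,"az":0,"jaw":-1},{"tx":0,"ty":0,"tz":0,"ax":0,"ay":0,"az":0,"jaw":-1},{"tx":0,"ty":0,"tz":0,"ax":0,"ay":0,"az":0,"jaw":-1},{"tx":0,"ty":0,"tz":0,"ax":0,"ay":0,"az":0,"jaw":-1}]';python3 -c "
from workcell import telemetry as t
o=t.get_obs();print(o['wrist_force'],o['torque'],o['ee_pos'])"
```

```text
[ 0.71233034 -0.8071484   4.03823597] [-0.14088582 -0.00301564 -0.01427104] [0.63956447 0.12333371 0.28246343]
time: 15.35
ee_pos: [0.638, 0.1232, 0.2829]
tcp_rot: [-180.0, -6.0, 90.0]
wrist_force: [2.6, -0.4, 2.3]
opening: 0.0092
grasp_force: 60.0
[ 2.5909207  -0.38088833  2.33003992] [-0.22584511 -0.66962802 -0.10469366] [0.63800566 0.12324516 0.28287141]
```

```bash
python3 -m handwheel '[{"tx":0,"ty":0.0005,"tz":0,"ax":0,"ay":0,"az":0,"jaw":-1},{"tx":0,"ty":0.0005,"tz":0,"ax":0,"ay":0,"az":0,"jaw":-1},{"tx":0,"ty":0.0005,"tz":0,"ax":0,"ay":0,"az":0,"jaw":-1},{"tx":0,"ty":0.0005,"tz":0,"ax":0,"ay":0,"az":0,"jaw":-1},{"tx":0,"ty":0.0005,"tz":0,"ax":0,"ay":0,"az":0,"jaw":-1},{"tx":0,"ty":0.0005,"tz":0,"ax":0,"ay":0,"az":0,"jaw":-1},{"tx":0,"ty":0,"tz":0,"ax":0,"ay":0,"az":0,"jaw":-1},{"tx":0,"ty":0,"tz":0,"ax":0,"ay":0,"az":0,"jaw":-1},{"tx":0,"ty":0,"tz":0,"ax":0,"ay":0,"az":0,"jaw":-1},{"tx":0,"ty":0,"tz":0,"ax":0,"ay":0,"az":0,"jaw":-1}]';python3 - <<'E'
from workcell import telemetry as t, optics
import cv2,numpy as np
o=t.get_obs();print(o['wrist_force'],o['torque'],o['ee_pos'])
im=np.mean([optics.camera("scene")["color"][165:230,265:355,::-1].astype(float) for _ in range(4)],0).astype(np.uint8)
cv2.imwrite("pics/d.png",cv2.convertScaleAbs(cv2.resize(im,None,fx=8.5,fy=8.5,interpolation=cv2.INTER_CUBIC),alpha=1.5))
E
```

```text
time: 16.6
ee_pos: [0.641, 0.1233, 0.2828]
tcp_rot: [-180.0, -6.0, 90.0]
wrist_force: [-3.7, -0.5, 2.4]
opening: 0.0091
grasp_force: 60.0
[-3.7248484  -0.51429009  2.42293999] [-0.10586999  0.78902505  0.18942477] [0.64099911 0.12325408 0.28284522]
```

View pics/d.png

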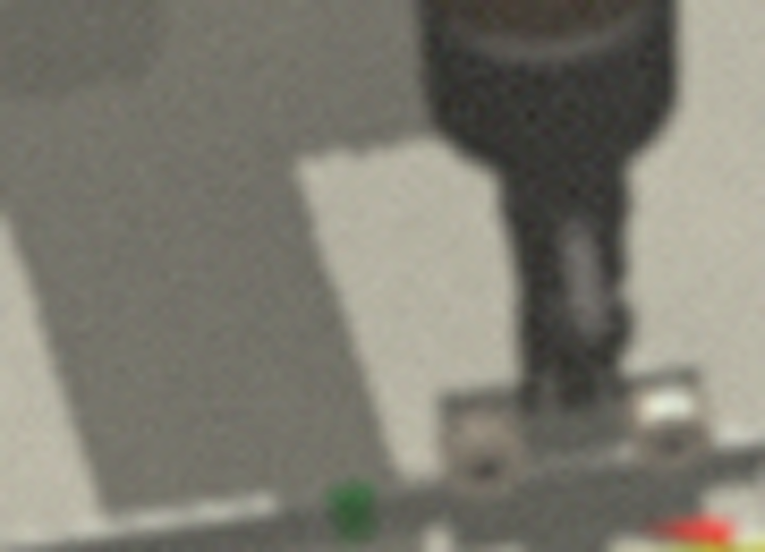

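The picture shows both rollers (at (485,445) and (670,415)) with their flanges overlapping the bar's top edge, uphill of the green tape at (352,508). The lateral forces are symmetric, +2.6 N at x = 0.638 and -3.7 N at 0.641, so the bar is between the flanges. I'll centre at 0.6393, with the rail carrying the full weight, then release.

```bash
python3 -m handwheel '[{"tx":0,"ty":-0.0008,"tz":0,"ax":0,"ay":0,"az":0,"jaw":-1},{"tx":0,"ty":-0.0008,"tz":0,"ax":0,"ay":0,"az":0,"jaw":-1},{"tx":0,"ty":0,"tz":0,"ax":0,"ay":0,"az":0,"jaw":-1},{"tx":0,"ty":0,"tz":0,"ax":0,"ay":0,"az":0,"jaw":-1},{"tx":0,"ty":0,"tz":0,"ax":0,"ay":0,"az":0,"jaw":-1},{"tx":0,"ty":0,"tz":0,"ax":0,"ay":0,"az":0,"jaw":-1},{"tx":0,"ty":0,"tz":0,"ax":0,"ay":0,"az":0,"jaw":-1},{"tx":0,"ty":0,"tz":0,"ax":0,"ay":0,"az":0,"jaw":-1},{"tx":0,"ty":0,"tz":0,"ax":0,"ay":0,"az":0,"jaw":-1},{"tx":0,"ty":0,"tz":0,"ax":0,"ay":0,"az":0,"jaw":-1}]'
```

```text
time: 18.05
ee_pos: [0.6395, 0.1232, 0.2828]
tcp_rot: [180.0, -6.0, 90.0]
wrist_force: [1.6, -0.7, 2.6]
opening: 0.0093
grasp_force: 60.0
```

```bash
python3 -m handwheel '[{"tx":0,"ty":0,"tz":0,"ax":0,"ay":0,"az":0,"jaw":0},{"tx":0,"ty":0,"tz":0,"ax":0,"ay":0,"az":0,"jaw":0.3},{"tx":0,"ty":0,"tz":0,"ax":0,"ay":0,"az":0,"jaw":0.3},{"tx":0,"ty":0,"tz":0,"ax":0,"ay":0,"az":0,"jaw":0.3},{"tx":0,"ty":0,"tz":0,"ax":0,"ay":0,"az":0,"jaw":0.3},{"tx":0,"ty":0,"tz":0,"ax":0,"ay":0,"az":0,"jaw":0.3},{"tx":0,"ty":0,"tz":0,"ax":0,"ay":0,"az":0,"jaw":0.3},{"tx":0,"ty":0,"tz":0,"ax":0,"ay":0,"az":0,"jaw":0.3},{"tx":0,"ty":0,"tz":0,"ax":0,"ay":0,"az":0,"jaw":0.3},{"tx":0,"ty":0,"tz":0,"ax":0,"ay":0,"az":0,"jaw":0.3}]'
python3 -m handwheel '[{"tx":0,"ty":0,"tz":0,"ax":0,"ay":0,"az":0,"jaw":0.3},{"tx":0,"ty":0,"tz":0,"ax":0,"ay":0,"az":0,"jaw":0.3},{"tx":0,"ty":0,"tz":0,"ax":0,"ay":0,"az":0,"jaw":0.3},{"tx":0,"ty":0,"tz":0,"ax":0,"ay":0,"az":0,"jaw":0.3},{"tx":0,"ty":0,"tz":-0.01,"ax":0,"ay":0,"az":0,"jaw":0.3},{"tx":0,"ty":0,"tz":-0.015,"ax":0,"ay":0,"az":0,"jaw":0.3},{"tx":0,"ty":0,"tz":-0.015,"ax":0,"ay":0,"az":0,"jaw":0.3},{"tx":0,"ty":0,"tz":-0.02,"ax":0,"ay":0,"az":0,"jaw":0.3},{"tx":0,"ty":0,"tz":-0.02,"ax":0,"ay":0,"az":0,"jaw":0.3},{"tx":0,"ty":0,"tz":-0.02,"ax":0,"ay":0,"az":0,"jaw":0.3}]'
python3 -m handwheel '[{"tx":0,"ty":0,"tz":0,"ax":0,"ay":0,"az":0,"jaw":0.3},{"tx":0,"ty":0,"tz":0,"ax":0,"ay":0,"az":0,"jaw":0.3},{"tx":0,"ty":0,"tz":0,"ax":0,"ay":0,"az":0,"jaw":0.3},{"tx":0,"ty":0,"tz":0,"ax":0,"ay":0,"az":0,"jaw":0.3},{"tx":0,"ty":0,"tz":0,"ax":0,"ay":0,"az":0,"jaw":0.3},{"tx":0,"ty":0,"tz":0,"ax":0,"ay":0,"az":0,"jaw":0.3},{"tx":0,"ty":0,"tz":0,"ax":0,"ay":0,"az":0,"jaw":0.3},{"tx":0,"ty":0,"tz":0,"ax":0,"ay":0,"az":0,"jaw":0.3},{"tx":0,"ty":0,"tz":0,"ax":0,"ay":0,"az":0,"jaw":0.3},{"tx":0,"ty":0,"tz":0,"ax":0,"ay":0,"az":0,"jaw":0.3}]'
python3 -m handwheel '[{"tx":0,"ty":0,"tz":0,"ax":0,"ay":0,"az":0,"jaw":0.3},{"tx":0,"ty":0,"tz":0,"ax":0,"ay":0,"az":0,"jaw":0.3},{"tx":0,"ty":0,"tz":0,"ax":0,"ay":0,"az":0,"jaw":0.3},{"tx":0,"ty":0,"tz":0,"ax":0,"ay":0,"az":0,"jaw":0.3},{"tx":0,"ty":0,"tz":0,"ax":0,"ay":0,"az":0,"jaw":0.3},{"tx":0,"ty":0,"tz":0,"ax":0,"ay":0,"az":0,"jaw":0.3},{"tx":0,"ty":0,"tz":0,"ax":0,"ay":0,"az":0,"jaw":0.3},{"tx":0,"ty":0,"tz":0,"ax":0,"ay":0,"az":0,"jaw":0.3},{"tx":0,"ty":0,"tz":0,"ax":0,"ay":0,"az":0,"jaw":0.3},{"tx":0,"ty":0,"tz":0,"ax":0,"ay":0,"az":0,"jaw":0.3}]'
python3 - <<'E'
from workcell import optics
import cv2
im=optics.camera("scene")["color"][140:310,190:400,::-1]
cv2.imwrite("pics/e.png",cv2.convertScaleAbs(cv2.resize(im,None,fx=3.5,fy=3.5,interpolation=cv2.INTER_CUBIC),alpha=1.5))
E
```

```text
time: 19.3
ee_pos: [0.6394, 0.1233, 0.2828]
tcp_rot: [-180.0, -6.0, 90.0]
wrist_force: [0.7, 0.1, 0.7]
opening: 0.0555
grasp_force: 0.0
time: 20.55
ee_pos: [0.6391, 0.1126, 0.3838]
tcp_rot: [179.9, -6.0, 90.0]
wrist_force: [0.2, -0.2, -0.2]
opening: 0.0552
grasp_force: 0.0
time: 21.8
ee_pos: [0.6394, 0.1128, 0.3823]
tcp_rot: [-180.0, -6.0, 90.0]
wrist_force: [-0.2, -0.3, -0.4]
opening: 0.0554
grasp_force: 0.0
time: 23.05
ee_pos: [0.6394, 0.1128, 0.3823]
tcp_rot: [-180.0, -6.0, 90.0]
wrist_force: [0.4, -1.0, 0.2]
opening: 0.0554
grasp_force: 0.0
```

View pics/e.png

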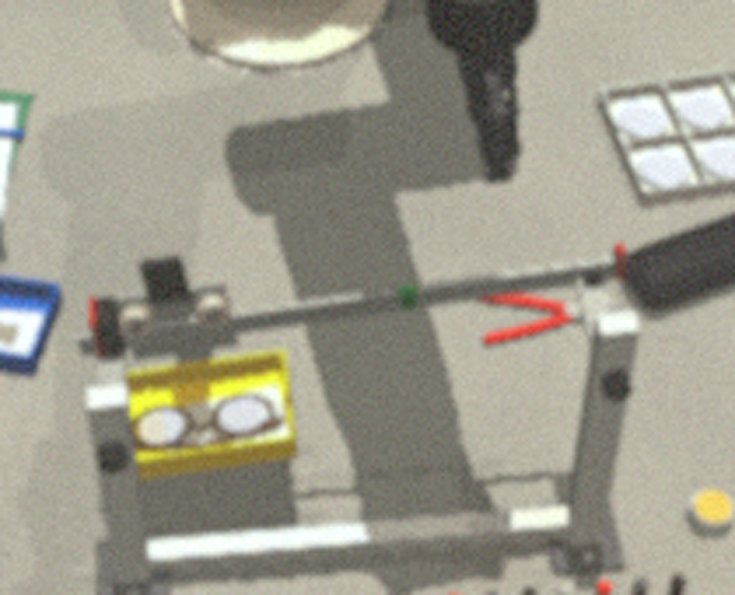

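The carrier hangs on the bar with its lower roller (132,318) against the black stop (105,325), and the tray hangs free at (212,415). I'll check that it's at rest by comparing frames.

```bash
cat > s.py <<'E'
from workcell import optics
import cv2,numpy as np
im=optics.camera("scene")["color"][:,:,::-1]
m=cv2.inRange(cv2.cvtColor(np.ascontiguousarray(im),cv2.COLOR_BGR2HSV),(22,150,60),(34,255,255))[220:280,215:285]
M=cv2.moments(m,True);print(M["m00"],M["m10"]/M["m00"]+215,M["m01"]/M["m00"]+220)
E
python3 s.py; python3 -m handwheel '[{"tx":0,"ty":0,"tz":0,"ax":0,"ay":0,"az":0,"jaw":0.3},{"tx":0,"ty":0,"tz":0,"ax":0,"ay":0,"az":0,"jaw":0.3},{"tx":0,"ty":0,"tz":0,"ax":0,"ay":0,"az":0,"jaw":0.3},{"tx":0,"ty":0,"tz":0,"ax":0,"ay":0,"az":0,"jaw":0.3},{"tx":0,"ty":0,"tz":0,"ax":0,"ay":0,"az":0,"jaw":0.3},{"tx":0,"ty":0,"tz":0,"ax":0,"ay":0,"az":0,"jaw":0.3},{"tx":0,"ty":0,"tz":0,"ax":0,"ay":0,"az":0,"jaw":0.3},{"tx":0,"ty":0,"tz":0,"ax":0,"ay":0,"az":0,"jaw":0.3},{"tx":0,"ty":0,"tz":0,"ax":0,"ay":0,"az":0,"jaw":0.3},{"tx":0,"ty":0,"tz":0,"ax":0,"ay":0,"az":0,"jaw":0.3}]' | head -1; python3 s.py
python3 -c "
from h import *
f=lambda u,v:(190+(u-1.2)/3.5,140+(v-1.2)/3.5)
print(plane(K1,E1,f(132,318),.224),plane(K1,E1,f(212,307),.23),'stop y',.010-.179)"
```

```text
537.0 248.3463687150838 254.94785847299812
time: 24.4
548.0 248.1478102189781 255.38868613138686
[ 0.63424207 -0.15899534  0.224     ] [ 0.63453804 -0.09638829  0.23      ] stop y -0.16899999999999998
```

The carrier is at rest. Its hook is at y ≈ -0.128, against about -0.125 expected at the stop.

```bash
python3 -c "
from workcell import workorder
print(workorder.job_done())"
```

```text
the job is handed in; nothing more can be done
None
```

The yellow carrier was hung on the rail above the green tape and released with the rail carrying it; it rolled down and is at rest against the rubber stop, and the job is handed in at about 24 s.

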